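# Mount the embossing plate that matches the jig's studs

## Robot

A 6-joint arm with a two-finger parallel gripper is mounted at the origin on the work surface. World frame = base frame: x ahead of the robot, y to its left, z up, the work surface at z = 0. Lengths are in mm, angles in degrees, forces in N, time in s.
With the tool pointing down it reaches from about 250 to 850 mm from the base axis. Payload 12.5 kg.
Tool frame: the origin (TCP) lies at the centre of the arm's flange, where the gripper is bolted on; the fingertips stand 186 mm ahead of it and the grasp point (between the pads) lies 167 mm ahead of it (robot.grip_point_offset is the distance from the TCP to the grasp point, in mm); z points along the fingers, y is the line along which they close (so a half turn about z gives the same grasp; the last joint's range is limited). The gripper opens to 93 mm and grips with 3 to 60 N. Pads are 15 mm wide; open, the fingers measure 128 mm over their backs; the gripper's body (75 mm by 188 mm) begins 65 mm behind the grasp point.
Start: joints at [-76.524, 20.094, 94.641, -0, 65.266, -4.847], TCP at [172.927, -522.094, 404.733] pointing down, gripper open.
Joint ranges: [-157.81, 157.81], [-45, 120.19], [0.68, 151.7], [-89.99, 269.99], [4.06, 180], [-164.3, 164.3]. Speed limits (degrees/s): [127.2, 127.2, 159.86, 180, 180, 180].

## Interface

Orientations are given as a 3x3 rotation matrix whose columns are the frame's x, y, z axes.
In Python, from cell import robot gives the robot as it stands. The module is installed in compiled form; this text tells all that it offers.
- The arm moves only by the tool send_rows, never from a script. Its argument "increments" is a list of rows, each a list of 7 numbers: the shift along the tool's x, y, z in mm, then the turn, a rotation vector about the tool's x, y, z in units of 5 degrees (1.0 is 5 degrees), then the finger opening in mm, from 0 to 93. A call has 1 to 12 rows; each row shifts and turns the commanded pose from where the row before left it, along the tool's axes as they then stand; what a row does not reach is not made up. A row lasts 1/10 s, in which the tool goes at most 50 mm and 8.59 degrees, less where a joint would pass 70% of its speed; a pose out of reach is approached as far as the arm can. A call is refused whole if a number of a shift passes 50 or a number of a turn 1, either way. A call with a gripper value outside its range is refused whole. The fingers move at their own pace and stop on an object; the grip force is fixed at half the most. Time passes only in rows, so rows that do not move let the fingers close. It gives the time, the measured TCP pose, the force, the opening and the grip force at its end, in the units of the state.
- robot.state(): the state, without advancing time (a new reading comes with each control period).
- robot.get_image(name): name is "side" or "top" or "wrist"; returns (picture, depth): 420x560x3 uint8, blue, green, red; 420x560 float32, mm along the optical axis (not along the pixel's ray), 0 where there is no reading.
- robot.camera_model(name): a dict with "mtx" (3x3 intrinsics, pixels), "R" (3x3) and "t" (3): a world point X has camera coordinates R X + t; the wrist camera has in their place "hand_eye" (4x4, takes a point from camera to tool coordinates, whose origin is the TCP and whose axes are the flange's). Camera axes: x right, y down, z forward; pixel columns grow to the right and rows downward; lengths in mm; the calibration is good to about 2 mm. A picture is of the moment at which its call begins: read the wrist's pose just before it. camera_model takes no time and is no camera call.
- robot.sign_off(): hands the job in; it is judged then, once.
Trained networks look in the newest picture that a camera, given by its name, has taken for a name from the list of things; names that differ only in an ending like _2 or _b are one class to them, and where a whole thing is asked for, a point or a joint stands for the part that bears it (a point fixed in the world has none). Each returns a list of dicts, best first, with "score" (0 to 1); they miss things now and then, are a little off and sometimes report something else, mostly with a low value. They report only what shows in the picture. A call takes as long as a camera call. They do not tell look-alikes from the thing itself.
- robot.trace(label, camera): "region" (420x560 bool, what is visible of it).
- robot.spot_point(label, camera): "point" ([x, y, z] in mm, in world coordinates, good to about 4 mm: a listed point, or the origin of a listed thing).
The state is a dict: "t": time; "joints": joint angles; "joint_vel": joint speeds; "joint_torque": joint torques, N m; "tcp_pos": TCP position; "eef_rot": TCP orientation; "wrist_force": force on the tool from outside, world axes, zero at the start; "torque": the same for the moment, N m; "width": opening from 0.0 (shut) to 1.0 (fully open); "grasp_force": force on a finger pad.
Only numpy, scipy, OpenCV 4.12 (cv2) and the standard library are available. Lean on these libraries where they do the work, as an engineer would, in place of code of your own. Each camera call takes 0.05 s, during which the arm holds its last target. There are 200 camera calls.

## Task

Three embossing plates with wooden handles lie on the craft table: pick the one whose hole pattern matches the three brass studs of the embossing jig. Lower it over the studs until it lies fully down and flat on the bed, press it down on the card with about 15 N for half a second, then let go and leave it there. Leave the other two plates and everything else where they are.

Things in the scene. Friction and masses are not known exactly. Their poses are not given: they have to be found in the camera images.
- bed: embossing jig, fixed: grey block with flat steel top, 190 (x) x 170 (y) x 40 mm high, two black clamp knobs on its -x side. Origin: centre of the underside, z up; x and y lie along its sides. Three upright brass studs 16 mm across stand 22 mm above its top: cylinders up to 15 mm, then cones narrowing to 8 mm at the tip
- bed_top (a point): centre of the jig's flat top, 40 mm above the table, axes as the jig's. From their own pattern centre the studs stand at (x, y) = (-52,-37), (52,-37), (20,37) mm. The set is clamped rigidly in slots along y: its centre is at x = 0 here but at an unreported y between -12 and +12 mm: look or feel for it
- bed_card (a point): middle of the small kraft card (70 x 19 mm, thin) on the jig's top, same place and axes as the centre of the top. The matching plate goes down with its x and y along the jig's x and y (not turned half round), its origin over the studs' pattern centre, until its underside touches the jig's top
- plate_a: loose dark metal plate 140 x 110 x 8 mm, wooden bar handle on its middle. Origin: centre of the underside; x along the 140 mm side and the handle, z up. Handle 70 long (x), 24 wide (y), from 28 to 68 mm above the underside, on a 46 x 18 mm neck. About 0.4 kg. Three 19 mm through-holes at (x, y) = (-52,-37), (52,-37), (-20,37) mm
- plate_b: loose dark metal plate 140 x 110 x 8 mm, wooden bar handle on its middle. Origin: centre of the underside; x along the 140 mm side and the handle, z up. Handle 70 long (x), 24 wide (y), from 28 to 68 mm above the underside, on a 46 x 18 mm neck. About 0.4 kg. Three 19 mm through-holes at (x, y) = (-52,-37), (52,-37), (20,37) mm
- plate_c: loose dark metal plate 140 x 110 x 8 mm, wooden bar handle on its middle. Origin: centre of the underside; x along the 140 mm side and the handle, z up. Handle 70 long (x), 24 wide (y), from 28 to 68 mm above the underside, on a 46 x 18 mm neck. About 0.4 kg. Three 19 mm through-holes at (x, y) = (-30,-37), (30,-37), (20,37) mm
- wax_tray: bystander: mint green open tray with sticks of wax, 80 x 220 x 65 mm; origin: centre of the underside
- seal_stamp: bystander: turned wooden seal stamp standing upright, 30 mm across, 97 mm tall; origin: centre of the underside
- bead_jar: bystander: clear jar with white cap, 80 mm across, 110 mm tall; origin: centre of the underside
- marker: bystander: metal marker pen lying flat, 135 mm long; origin: under the middle of its steel barrel; x along it
Mind the look-alikes: they are no part of the job. Leave any purple or red look-alike of the plate_b alone.

How it is judged:
By the outcome, as a careful person would: the job done as asked, in the order asked, and still so for the second after the job is handed in, with the robot touching nothing.
It also fails if it takes over 64 s, if anything falls off the work surface, if the arm or the gripper's body presses on something with over 40 N, if the wrist force passes 120 N, or if a joint passes its speed limit or range.

## Working session

There is one attempt and no reset: what is moved stays moved. The work goes in short steps, Python scripts to look and compute and a tool call to move; the robot and the scene stay as the last step left them, time stands still between calls to the robot, and variables do not carry over. Pictures are saved under pics/ and viewed, at most 10 in all, crops included, and the job is handed in when it is done.

Besides the shell and the picture viewer there is one more tool, called as a command line: name --pt "numbers of a row" for each row, then --argument value for the rest. send_rows: Moves the arm, as the interface text tells. Its arguments: {"type":"object","properties":{"increments":{"type":"array","items":{"type":"array","items":{"type":"number"}}}},"required":["increments"]}

```bash
mkdir -p pics; cat > h.py <<'E'
from cell import robot
import numpy as np, cv2
def cam(n):
    s=robot.state(); m=robot.camera_model(n); p,d=robot.get_image(n)
    K=np.array(m["mtx"])
    if n=="wrist":
        T=np.eye(4);T[:3,:3]=s["eef_rot"];T[:3,3]=s["tcp_pos"];T=T@np.array(m["hand_eye"])
    else:
        T=np.eye(4);R=np.array(m["R"]);T[:3,:3]=R.T;T[:3,3]=-R.T@np.array(m["t"])
    return p,d,K,T
def cloud(d,K,T):
    v,u=np.mgrid[:d.shape[0],:d.shape[1]]
    P=np.stack([(u-K[0,2])/K[0,0]*d,(v-K[1,2])/K[1,1]*d,d],-1)
    W=P@T[:3,:3].T+T[:3,3]; W[d<=0]=np.nan
    return W
def save(n,p): cv2.imwrite("pics/"+n,p)
def pix(X,K,T):
    c=T[:3,:3].T@(np.array(X)-T[:3,3]); q=K@c; return q[:2]/q[2]
E
python3 - <<'E'
from h import *
for n in("top","side"):
    p,d,K,T=cam(n); save(n+".png",p); print(n,T.round(2).tolist(),K[0,0])
    for l in("plate_a","plate_b","plate_c","bed","bed_top","bed_card"):
        try:
            for r in robot.spot_point(l,n): print(l,np.round(r["point"],1),round(r["score"],2),pix(r["point"],K,T).round())
        except Exception as e: print(l,e)
E
```

```text
top [[0.02, -1.0, 0.1, 413.29], [-1.0, -0.02, -0.01, 7.46], [0.01, -0.1, -1.0, 1217.71], [0.0, 0.0, 0.0, 1.0]] 422.1423637698981
plate_a [ 272.7 -240.3   -1.9] 0.95 [360. 311.]
plate_a [427.6  -7.7   4.2] 0.92 [279. 255.]
plate_a [492.4 461.8   0.6] 0.88 [117. 230.]
plate_a [ 472.7 -287.8    1.5] 0.82 [377. 241.]
plate_a [628.  -42.2   5. ] 0.73 [292. 187.]
plate_b [ 272.7 -240.3   -1.9] 0.95 [360. 311.]
plate_b [427.6  -7.7   4.2] 0.92 [279. 255.]
plate_b [492.4 461.8   0.6] 0.88 [117. 230.]
plate_b [ 472.7 -287.8    1.5] 0.82 [377. 241.]
plate_b [628.  -42.2   5. ] 0.73 [292. 187.]
plate_c [ 272.7 -240.3   -1.9] 0.95 [360. 311.]
plate_c [427.6  -7.7   4.2] 0.92 [279. 255.]
plate_c [492.4 461.8   0.6] 0.88 [117. 230.]
plate_c [ 472.7 -287.8    1.5] 0.82 [377. 241.]
plate_c [628.  -42.2   5. ] 0.73 [292. 187.]
bed [504.8 223.   -1.7] 0.89 [200. 228.]
bed_top [503.9 222.1  37.8] 0.72 [198. 227.]
bed_card [505.  221.   44.2] 0.92 [198. 226.]
side [[0.98, -0.11, 0.16, 292.39], [-0.2, -0.52, 0.83, -1274.36], [-0.01, -0.85, -0.53, 883.89], [0.0, 0.0, 0.0, 1.0]] 487.24131381017565
plate_a 
[... 159 characters left out ...]
.68 [314. 234.]
plate_a [ 474.  -288.8    1.7] 0.6 [280. 291.]
plate_b [492.4 465.8   3.1] 0.95 [248. 166.]
plate_b [ 274.1 -239.3    0.5] 0.88 [204. 290.]
plate_b [427.2  -5.5   0.9] 0.85 [248. 235.]
plate_b [630.6 -45.1   0.8] 0.68 [314. 234.]
plate_b [ 474.  -288.8    1.7] 0.6 [280. 291.]
plate_c [492.4 465.8   3.1] 0.95 [248. 166.]
plate_c [ 274.1 -239.3    0.5] 0.88 [204. 290.]
plate_c [427.2  -5.5   0.9] 0.85 [248. 235.]
plate_c [630.6 -45.1   0.8] 0.68 [314. 234.]
plate_c [ 474.  -288.8    1.7] 0.6 [280. 291.]
bed [505.6 224.8   1. ] 0.61 [261. 196.]
bed_top [503.3 223.6  40.1] 0.87 [260. 187.]
bed_card [505.5 224.3  39.1] 0.93 [261. 187.]
bed_card [429.7  -6.8   2.7] 0.58 [249. 234.]
```

View pics/top.png

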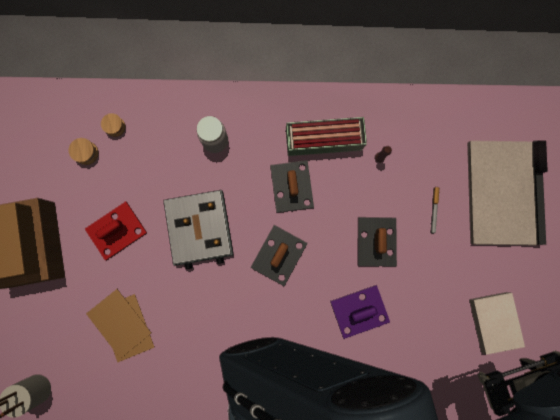

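View pics/side.png

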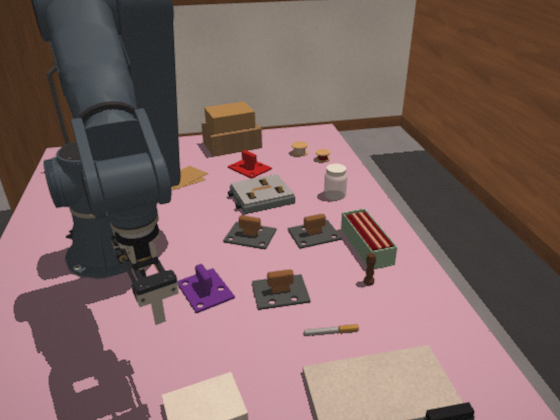

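The top view shows dark plates at (279,255), (292,187) and (377,241). The look-alikes are purple (360,311) and red (117,230), both excluded. The jig is at (198,228) with its knobs down (row 265), so jig x points roughly up in the picture, and its studs are near (211,205), (213,243) and (182,222). Next is one close crop of the three dark plates, plus a count of their hole patterns.

```bash
python3 - <<'E'
from h import *
p,d,K,T=cam("top")
c=p[150:300,160:405]
c=cv2.convertScaleAbs(cv2.resize(c,None,fx=3.2,fy=3.2,interpolation=cv2.INTER_CUBIC),alpha=1.6,beta=20); save("crop.png",c)
E
```

```text
(no output)
```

View pics/crop.png

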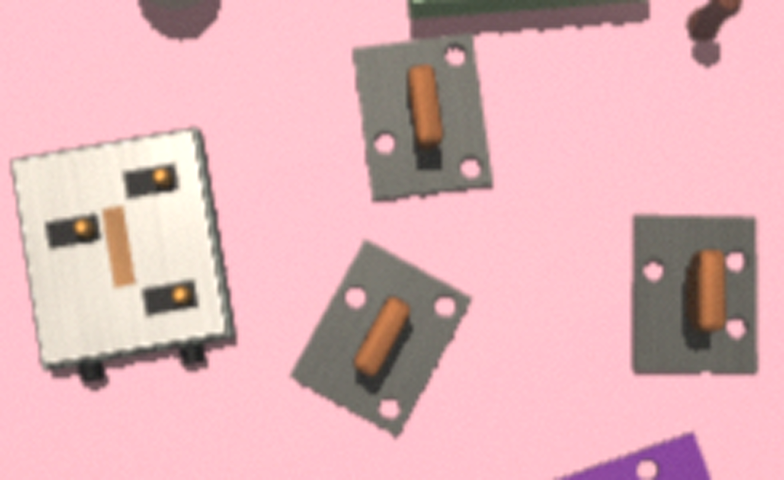

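Reading the crop at 3.2x:
- **Right plate (695,295):** its pair of holes is close together, 60 mm apart, so it is plate_c.
- **Upper plate (425,117):** the lone hole (384,143) is on the -x side, so it is plate_a.
- **Middle plate (380,340):** the pair is at (445,306) and (389,408), and the lone hole (355,297) is on the +x side. That makes it **plate_b**, the one to take.

Candidates in top-view pixels: dark (279,255) is chosen; dark (292,187), dark (377,241), purple (360,311) and red (117,230) are rejected.

```bash
python3 - <<'E'
from h import *
s=robot.state(); print({k:np.round(v,3).tolist() for k,v in s.items()})
print(np.round(robot.camera_model("wrist")["hand_eye"],3).tolist(), np.round(robot.camera_model("wrist")["mtx"],1).tolist())
R=np.array(s["eef_rot"])
tgt=np.array([405,-10,410.])
print("tool shift",R.T@(tgt-np.array(s["tcp_pos"])), "yaw x", np.degrees(np.arctan2(R[1,0],R[0,0])))
E
```

```text
{'t': 0.75, 'joints': [-76.524, 20.092, 94.641, -0.0, 65.265, -4.846], 'joint_vel': [-0.12, 0.009, -0.082, -0.014, -0.025, 0.033], 'joint_torque': [0.002, -49.72, -28.547, 0.07, 0.022, -0.0], 'tcp_pos': [172.93, -522.095, 404.748], 'eef_rot': [[0.949, 0.314, 0.0], [0.314, -0.949, -0.0], [-0.0, 0.0, -1.0]], 'wrist_force': [-0.343, 0.006, 0.778], 'torque': [0.029, 0.006, -0.043], 'grasp_force': 0.0, 'width': 0.999}
[[-0.001, -0.956, -0.295, 82.045], [1.0, -0.0, -0.001, -1.052], [0.001, -0.295, 0.956, 19.453], [0.0, 0.0, 0.0, 1.0]] [[303.3, 0.0, 281.1], [0.0, 303.3, 211.7], [0.0, 0.0, 1.0]]
tool shift [ 381.28679136 -413.18089741   -5.27101384] yaw x 18.322068202296958
```

send_rows --pt "32 -34.5 0 0 0 0 93" --pt "32 -34.5 0 0 0 0 93" --pt "32 -34.5 0 0 0 0 93" --pt "32 -34.5 0 0 0 0 93" --pt "32 -34.5 0 0 0 0 93" --pt "32 -34.5 0 0 0 0 93" --pt "32 -34.5 0 0 0 0 93" --pt "32 -34.5 0 0 0 0 93" --pt "32 -34.5 0 0 0 0 93" --pt "32 -34.5 0 0 0 0 93" --pt "32 -34.5 0 0 0 0 93" --pt "32 -34.5 0 0 0 0 93"

```text
t: 1.95
tcp_pos: [407.7, -6.3, 405.0]
eef_rot: [[0.949, 0.315, 0.001], [0.315, -0.949, -0.0], [0.001, 0.0, -1.0]]
wrist_force: [1.6, -0.0, 0.2]
width: 1.003
grasp_force: 0.0
```

send_rows --pt "0 0 0 0 0 0.95 93" --pt "0 0 0 0 0 0.95 93" --pt "0 0 0 0 0 0.95 93" --pt "0 0 0 0 0 0.95 93" --pt "0 0 0 0 0 0.95 93" --pt "0 0 0 0 0 0.95 93" --pt "0 0 0 0 0 0.95 93" --pt "0 0 0 0 0 0.95 93" --pt "0 0 0 0 0 0.95 93" --pt "0 0 0 0 0 0.95 93" --pt "0 0 0 0 0 0 93"

```text
t: 3.05
tcp_pos: [407.3, -8.4, 404.8]
eef_rot: [[0.873, -0.489, 0.0], [-0.489, -0.873, -0.0], [0.0, -0.0, -1.0]]
wrist_force: [-0.2, -0.4, 0.3]
width: 1.003
grasp_force: 0.0
```

```bash
cat > w.py <<'E'
from h import *
import sys
p,d,K,T=cam("wrist"); save(sys.argv[1],p); s=robot.state()
np.savez(sys.argv[1]+".npz",p=p,d=d,K=K,T=T)
print(np.round(s["tcp_pos"],1),np.round(np.degrees(np.arctan2(s["eef_rot"][1][0],s["eef_rot"][0][0])),2),np.round(s["joints"],1),s["t"])
for l in sys.argv[2:]:
    for r in robot.spot_point(l,"wrist"): print(l,np.round(r["point"],1),round(r["score"],2),pix(r["point"],K,T).round())
E
python3 w.py w1.png plate_b bed_top bed_card
```

```text
[407.3  -8.4 404.8] -29.08 [ -7.7   4.9 114.1   0.   61.  111.3] 3.1
plate_b [ 274.6 -235.    -0.6] 0.91 [484. 188.]
plate_b [ 470.3 -287.5    0.6] 0.85 [474.  14.]
plate_b [432.3  -7.4  -1.5] 0.56 [271. 167.]
bed_top [498.6 220.2  36.8] 0.95 [ 80. 216.]
bed_card [508.3 218.4  43.1] 0.76 [ 72. 210.]
```

View pics/w1.png

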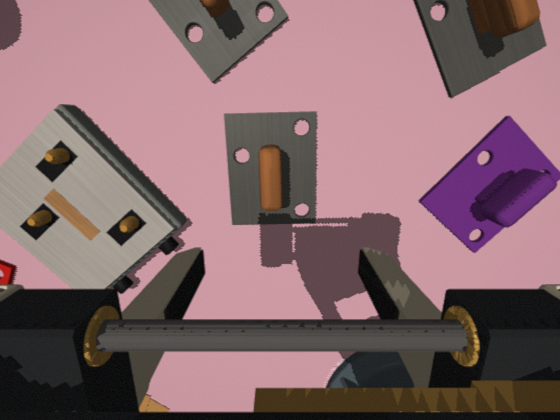

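The wrist view shows plate_b at (271,168), its pair at (302,127) and (302,210) and the lone hole at (242,155), on the +x side, so the choice holds. The jig is at (75,215) with studs at (57,156), (38,217) and (127,224). Now the precise measurement from depth.

```bash
cat > m.py <<'E'
from h import *
import sys
from scipy import ndimage as N
f=np.load(sys.argv[1]+".npz"); p,d,K,T=[f[k] for k in "pdKT"]; W=cloud(d,K,T)
def rect(m,nm,lab=None):
    q=W[m][:,:2].astype(np.float32); (c,s,a)=cv2.minAreaRect(q); print(nm,m.sum(),np.round(c,1),np.round(s,1),round(a,2),"z",np.nanmedian(W[m][:,2]).round(1))
def near(x,y,r): return np.hypot(W[...,0]-x,W[...,1]-y)<r
b=near(427,-7,95); z=W[...,2]
if sys.argv[2]=="plate":
    rect(b&(z>5)&(z<12),"plate"); rect(b&(z>62)&(z<75),"handle")
    print(np.nanpercentile(z[b],[5,95,99]))
    # hole centres
    m=(b&(z>4)).astype(np.uint8); fl=N.binary_fill_holes(m)&(m==0)
    L,n=N.label(fl)
    for i in range(1,n+1):
        k=L==i
        if k.sum()>40:
            v,u=np.argwhere(k).mean(0); r=T[:3,:3]@np.linalg.inv(K)@[u,v,1]; X=T[:3,3]+r*(4-T[2,3])/r[2]; print("hole",k.sum(),(u,v),X.round(1))
b=near(504,222,125)
rect(b&(z>35)&(z<44),"bed")
k=b&(z>45); L,n=N.label(k)
for i in range(1,n+1):
    m=L==i
    if m.sum()>30:
        t=m&(z>z[m].max()-4); print("stud",m.sum(),"top",W[t].mean(0).round(1),"maxz",z[m].max().round(1),"all",W[m].mean(0).round(1))
for n in("plate_b","bed"):
    pass
E
python3 m.py w1.png plate
```

```text
plate 7908 [429.1  -6.7] [110.1 140.2] 61.95 z 8.6
handle 1382 [429.8  -7. ] [24.  68.8] 62.1 z 69.7
[  0.51950643 336.62875854 338.05111411]
hole 198 (np.float64(301.43939393939394), np.float64(126.74242424242425)) [457.8 -64.    4. ]
hole 178 (np.float64(241.7921348314607), np.float64(154.95505617977528)) [464.2  16.7   4. ]
hole 143 (np.float64(301.53146853146853), np.float64(209.25174825174824)) [365.7 -14.9   4. ]
hole 11958 (np.float64(263.0314433851815), np.float64(376.17185148018064)) [152.4 168.2   4. ]
bed 17753 [504.3 223.7] [180.1 162.6] 10.76 z 40.8
stud 282 top [564.1 184.7  62.5] maxz 64.8 all [563.  182.2  56.3]
stud 253 top [518.9 251.8  62.7] maxz 65.6 all [518.5 248.3  56.1]
stud 213 top [462.2 165.5  62.3] maxz 64.6 all [462.5 162.8  56.6]
```

send_rows --pt "-4.6 -36.5 -6.8 0 0 0 93" --pt "-4.6 -36.5 -6.8 0 0 0 93" --pt "-4.6 -36.5 -6.8 0 0 0 93" --pt "-4.6 -36.5 -6.8 0 0 0 93" --pt "-4.6 -36.5 -6.8 0 0 0 93" --pt "-4.6 -36.5 -6.8 0 0 0 93"

```text
t: 3.85
tcp_pos: [490.3, 197.9, 445.8]
eef_rot: [[0.874, -0.486, 0.0], [-0.486, -0.874, -0.0], [0.0, -0.0, -1.0]]
wrist_force: [0.5, -0.9, 0.5]
width: 1.002
grasp_force: 0.0
```

send_rows --pt "0 0 0 0 0 -0.995 93" --pt "0 0 0 0 0 -0.995 93" --pt "0 0 0 0 0 -0.995 93" --pt "0 0 0 0 0 -0.995 93" --pt "0 0 0 0 0 -0.995 93" --pt "0 0 0 0 0 -0.995 93" --pt "0 0 0 0 0 -0.995 93" --pt "0 0 0 0 0 -0.995 93" --pt "0 0 0 0 0 0 93" --pt "0 0 0 0 0 0 93"

```text
t: 4.85
tcp_pos: [490.0, 196.3, 445.5]
eef_rot: [[0.983, 0.183, -0.0], [0.183, -0.983, -0.0], [-0.0, 0.0, -1.0]]
wrist_force: [-0.6, 0.1, 0.6]
width: 1.002
grasp_force: 0.0
```

```bash
python3 w.py w2.png bed_top; python3 m.py w2.png bed
```

```text
[490.  196.3 445.5] 10.52 [16.8 15.5 95.   0.  69.5 96.3] 4.9
bed_top [500.6 221.7  40. ] 0.69 [264. 173.]
bed 17210 [504.3 223.6] [180.3 160.4] 10.85 z 40.6
stud 147 top [564.7 186.   62.3] maxz 64.9 all [564.7 186.5  59.4]
stud 151 top [519.9 252.4  62. ] maxz 63.8 all [520.4 251.9  58.6]
stud 137 top [463.4 166.6  61.8] maxz 64.0 all [464.5 167.3  58. ]
stud 58610 top [512.  200.9 377.9] maxz 380.3 all [512.  201.6 356.5]
```

View pics/w2.png

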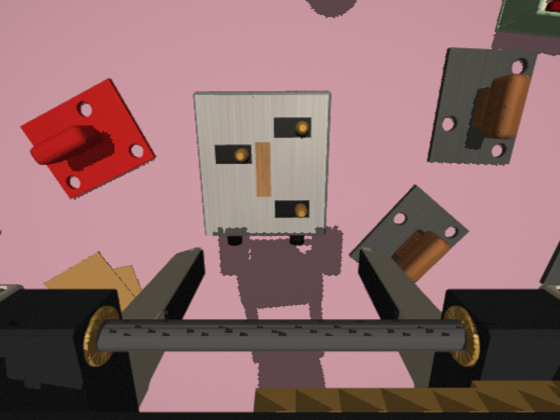

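send_rows --pt "-16.2 31.4 20 0 0 0 93" --pt "-16.2 31.4 20 0 0 0 93" --pt "-16.2 31.4 20 0 0 0 93" --pt "-16.2 31.4 20 0 0 0 93" --pt "-16.2 31.4 20 0 0 0 93" --pt "-16.2 31.4 20 0 0 0 93"

```text
t: 5.55
tcp_pos: [428.5, -8.0, 325.0]
eef_rot: [[0.983, 0.183, 0.001], [0.183, -0.983, -0.0], [0.001, 0.0, -1.0]]
wrist_force: [0.8, -1.6, 0.0]
width: 1.002
grasp_force: 0.0
```

send_rows --pt "0 0 6 0 0 0.965 93" --pt "0 0 6 0 0 0.965 93" --pt "0 0 6 0 0 0.965 93" --pt "0 0 6 0 0 0.965 93" --pt "0 0 6 0 0 0.965 93" --pt "0 0 6 0 0 0.965 93" --pt "0 0 6 0 0 0.965 93" --pt "0 0 6 0 0 0.965 93" --pt "0 0 0 0 0 0 93" --pt "0 0 0 0 0 0 93"

```text
t: 6.55
tcp_pos: [429.3, -6.8, 277.7]
eef_rot: [[0.884, -0.467, 0.0], [-0.467, -0.884, -0.0], [0.0, -0.0, -1.0]]
wrist_force: [-0.6, 0.2, 1.1]
width: 0.999
grasp_force: 0.0
```

```bash
cat > go.py <<'E'
from h import *
import sys
x,y,z,yaw=map(float,sys.argv[1:5]); s=robot.state(); R=np.array(s["eef_rot"])
cy=np.degrees(np.arctan2(R[1,0],R[0,0]))
print("pos",np.round(s["tcp_pos"],2),"yaw",cy.round(2),"F",np.round(s["wrist_force"],1),"M",np.round(s["torque"],2),"w",s["width"],"g",s["grasp_force"],"t",s["t"],"z-axis",R[:,2].round(4))
print("shift",(R.T@(np.array([x,y,z])-s["tcp_pos"])).round(2),"turn units",round(-((yaw-cy+180)%360-180)/5,3))
E
python3 go.py 429.2 -6.8 217 -28.06
```

```text
pos [429.25  -6.8  277.69] yaw -27.87 F [-0.6  0.2  1.1] M [ 0.07 -0.    0.05] w 0.9994415132474169 g 0.0 t 6.55 z-axis [ 0. -0. -1.]
shift [-5.000e-02  3.000e-02  6.069e+01] turn units 0.038
```

send_rows --pt "0 0 20 0 0 0.04 93" --pt "0 0 20 0 0 0 93" --pt "0 0 20 0 0 0 93" --pt "0 0 0 0 0 0 93" --pt "0 0 0 0 0 0 0" --pt "0 0 0 0 0 0 0" --pt "0 0 0 0 0 0 0" --pt "0 0 0 0 0 0 0" --pt "0 0 0 0 0 0 0" --pt "0 0 0 0 0 0 0" --pt "0 0 0 0 0 0 0" --pt "0 0 0 0 0 0 0"

```text
t: 7.75
tcp_pos: [429.2, -6.8, 217.5]
eef_rot: [[0.881, -0.472, -0.0], [-0.472, -0.881, 0.0], [-0.0, 0.0, -1.0]]
wrist_force: [0.3, -0.1, -0.9]
width: 0.36
grasp_force: 0.0
```

send_rows --pt "0 0 0 0 0 0 0" --pt "0 0 0 0 0 0 0" --pt "0 0 -2 0 0 0 0" --pt "0 0 -4 0 0 0 0" --pt "0 0 -4 0 0 0 0" --pt "0 0 0 0 0 0 0" --pt "0 0 0 0 0 0 0"

```text
t: 8.45
tcp_pos: [429.2, -6.8, 227.7]
eef_rot: [[0.882, -0.472, 0.0], [-0.472, -0.882, -0.0], [0.0, -0.0, -1.0]]
wrist_force: [-0.3, -0.1, -3.2]
width: 0.256
grasp_force: 30.0
```

```bash
python3 go.py 506.8 212.4 330 10.84
```

```text
pos [429.16  -6.77 227.66] yaw -28.17 F [-0.3 -0.1 -3.2] M [ 0.09  0.04 -0.09] w 0.2562573597535888 g 29.99467045068741 t 8.45 z-axis [ 3.e-04 -0.e+00 -1.e+00]
shift [ -35.01 -229.87 -102.33] turn units -7.803
```

send_rows --pt "0 0 -20 0 0 0 0" --pt "0 0 -30 0 0 0 0" --pt "0 0 -30 0 0 0 0" --pt "0 0 -22 0 0 0 0" --pt "-4.4 -28.7 0 0 0 0 0" --pt "-4.4 -28.7 0 0 0 0 0" --pt "-4.4 -28.7 0 0 0 0 0" --pt "-4.4 -28.7 0 0 0 0 0" --pt "-4.4 -28.7 0 0 0 0 0" --pt "-4.4 -28.7 0 0 0 0 0" --pt "-4.4 -28.7 0 0 0 0 0" --pt "-4.4 -28.7 0 0 0 0 0"

```text
t: 9.65
tcp_pos: [506.7, 213.4, 329.2]
eef_rot: [[0.882, -0.472, -0.001], [-0.472, -0.882, -0.0], [-0.001, 0.001, -1.0]]
wrist_force: [-0.3, -0.5, -2.6]
width: 0.253
grasp_force: 30.0
```

send_rows --pt "0 0 0 0 0 -0.975 0" --pt "0 0 0 0 0 -0.975 0" --pt "0 0 0 0 0 -0.975 0" --pt "0 0 0 0 0 -0.975 0" --pt "0 0 0 0 0 -0.975 0" --pt "0 0 0 0 0 -0.975 0" --pt "0 0 0 0 0 -0.975 0" --pt "0 0 0 0 0 -0.975 0" --pt "0 0 0 0 0 0 0" --pt "0 0 0 0 0 0 0"

```text
t: 10.65
tcp_pos: [506.5, 212.2, 329.3]
eef_rot: [[0.983, 0.185, -0.0], [0.185, -0.983, -0.0], [-0.001, 0.0, -1.0]]
wrist_force: [0.7, -0.3, -4.3]
width: 0.259
grasp_force: 30.0
```

```bash
python3 go.py 506.8 212.4 285 10.84; python3 w.py w3.png; python3 - <<'E'
from h import *
f=np.load("w3.png.npz"); W=cloud(f["d"],f["K"],f["T"])
# plate in hand: flatness and centre
s=robot.state(); z=W[...,2]; b=np.hypot(W[...,0]-506.8,W[...,1]-212.4)<95
top=b&(z>105)&(z<135); q=W[top]; print(top.sum(), np.percentile(q[:,2],[5,50,95]).round(1))
A=np.c_[q[:,:2]-[506.8,212.4],np.ones(len(q))]; print("plane",np.linalg.lstsq(A,q[:,2],rcond=None)[0].round(4))
print(cv2.minAreaRect(q[:,:2].astype(np.float32)))
E
```

```text
pos [506.48 212.17 329.29] yaw 10.68 F [ 0.7 -0.3 -4.3] M [ 0.02 -0.05  0.03] w 0.25891243739147984 g 29.994521141052246 t 10.65 z-axis [-5.e-04 -1.e-04 -1.e+00]
shift [ 0.38 -0.17 44.29] turn units -0.032
[506.5 212.2 329.3] 10.69 [17.9 25.2 98.9  0.  56.  97.2] 10.7
18334 [119.1 120.3 121.3]
plane [-2.100000e-03  1.000000e-04  1.202344e+02]
((512.2891845703125, 214.3079071044922), (129.06536865234375, 110.69291687011719), 10.712496757507324)
```

View pics/w3.png

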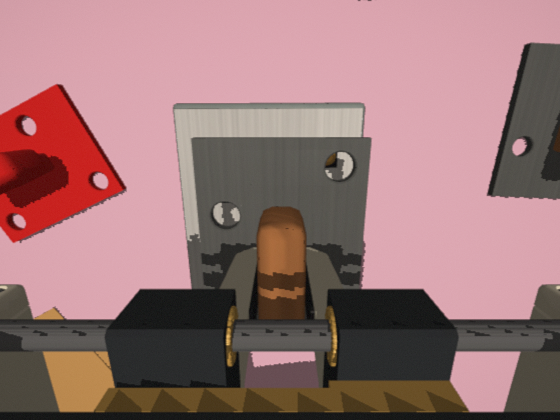

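The picture shows the plate held level over the jig, with its right hole (340,165) near a stud tip and its left hole at (226,214). Measured underside is about 112 mm, which fits. I'll lower it and feel for contact.

send_rows --pt "0.4 -0.2 15 0 0 -0.03 0" --pt "0 0 15 0 0 0 0" --pt "0 0 12 0 0 0 0" --pt "0 0 0 0 0 0 0" --pt "0 0 0 0 0 0 0"

```text
t: 11.2
tcp_pos: [507.0, 212.5, 287.7]
eef_rot: [[0.982, 0.19, -0.0], [0.19, -0.982, -0.0], [-0.0, 0.0, -1.0]]
wrist_force: [0.7, 0.5, -3.4]
width: 0.258
grasp_force: 30.0
```

send_rows --pt "0 0 2 0 0 0 0" --pt "0 0 2 0 0 0 0" --pt "0 0 2 0 0 0 0" --pt "0 0 0 0 0 0 0" --pt "0 0 0 0 0 0 0"

```text
t: 11.7
tcp_pos: [506.9, 212.5, 281.6]
eef_rot: [[0.982, 0.19, 0.0], [0.19, -0.982, 0.0], [0.0, -0.0, -1.0]]
wrist_force: [-0.8, -0.5, -3.7]
width: 0.256
grasp_force: 30.0
```

```bash
python3 go.py 506.8 212.4 257.5 10.84
```

```text
pos [506.92 212.49 281.58] yaw 10.97 F [-0.8 -0.5 -3.7] M [-0.02 -0.01  0.01] w 0.2556123542107068 g 29.994669556617737 t 11.7 z-axis [ 0.  0. -1.]
shift [-0.13  0.07 24.08] turn units 0.026
```

send_rows --pt "0 0 1.5 0 0 0 0" --pt "0 0 1.5 0 0 0 0" --pt "0 0 1.5 0 0 0 0" --pt "0 0 0 0 0 0 0"

```text
t: 12.1
tcp_pos: [506.9, 212.5, 276.8]
eef_rot: [[0.982, 0.19, -0.0], [0.19, -0.982, -0.0], [-0.0, 0.0, -1.0]]
wrist_force: [0.6, 0.4, -4.2]
width: 0.256
grasp_force: 30.0
```

```bash
python3 go.py 506.8 212.4 257.5 10.84
```

```text
pos [506.86 212.47 276.78] yaw 10.97 F [ 0.6  0.4 -4.2] M [ 0.03  0.07 -0.03] w 0.25637417903066045 g 29.99467760324478 t 12.1 z-axis [-4.e-04 -1.e-04 -1.e+00]
shift [-0.06  0.06 19.28] turn units 0.026
```

send_rows --pt "0 0 1 0 0 0 0" --pt "0 0 1 0 0 0 0" --pt "0 0 1 0 0 0 0" --pt "0 0 1 0 0 0 0" --pt "0 0 0 0 0 0 0"

```text
t: 12.6
tcp_pos: [506.9, 212.5, 272.9]
eef_rot: [[0.982, 0.19, -0.0], [0.19, -0.982, -0.0], [-0.0, 0.0, -1.0]]
wrist_force: [-0.2, -0.5, -3.7]
width: 0.255
grasp_force: 30.0
```

```bash
python3 go.py 506.8 212.4 257.5 10.84
```

```text
pos [506.88 212.49 272.88] yaw 10.98 F [-0.2 -0.5 -3.7] M [ 0.02  0.02 -0.01] w 0.255126155010356 g 29.99465972185135 t 12.6 z-axis [-2.e-04 -1.e-04 -1.e+00]
shift [-0.09  0.07 15.38] turn units 0.027
```

No contact yet, and the cones are in. I'll go on to just above the bed.

send_rows --pt "0 0 1 0 0 0 0" --pt "0 0 1 0 0 0 0" --pt "0 0 1 0 0 0 0" --pt "0 0 1 0 0 0 0" --pt "0 0 0 0 0 0 0"

```text
t: 13.1
tcp_pos: [506.9, 212.5, 268.9]
eef_rot: [[0.982, 0.19, -0.0], [0.19, -0.982, -0.0], [-0.0, 0.0, -1.0]]
wrist_force: [-0.4, -0.0, -3.4]
width: 0.253
grasp_force: 30.0
```

send_rows --pt "0 0 1.5 0 0 0 0" --pt "0 0 1.5 0 0 0 0" --pt "0 0 1.5 0 0 0 0" --pt "0 0 1.5 0 0 0 0" --pt "0 0 1.5 0 0 0 0" --pt "0 0 0 0 0 0 0" --pt "0 0 0 0 0 0 0"

```text
t: 13.8
tcp_pos: [506.9, 212.5, 261.5]
eef_rot: [[0.982, 0.19, -0.0], [0.19, -0.982, -0.0], [-0.0, -0.0, -1.0]]
wrist_force: [-0.5, -0.2, -3.2]
width: 0.251
grasp_force: 30.0
```

```bash
python3 go.py 506.8 212.4 257.5 10.84
```

```text
pos [506.91 212.49 261.47] yaw 10.97 F [-0.5 -0.2 -3.2] M [-0.02  0.09 -0.02] w 0.25050931642950325 g 29.99468833208084 t 13.8 z-axis [-1.e-04 -0.e+00 -1.e+00]
shift [-0.12  0.07  3.97] turn units 0.026
```

send_rows --pt "0 0 1 0 0 0 0" --pt "0 0 1 0 0 0 0" --pt "0 0 1 0 0 0 0" --pt "0 0 0 0 0 0 0"

```text
t: 14.2
tcp_pos: [506.9, 212.5, 258.4]
eef_rot: [[0.982, 0.19, -0.0], [0.19, -0.982, -0.0], [-0.0, -0.0, -1.0]]
wrist_force: [0.1, 1.0, -3.3]
width: 0.257
grasp_force: 30.0
```

send_rows --pt "0 0 0.5 0 0 0 0" --pt "0 0 0 0 0 0 0"

```text
t: 14.4
tcp_pos: [506.9, 212.5, 258.0]
eef_rot: [[0.982, 0.19, -0.0], [0.19, -0.982, 0.0], [-0.0, -0.0, -1.0]]
wrist_force: [0.3, -0.4, -3.4]
width: 0.255
grasp_force: 30.0
```

send_rows --pt "0 0 0.4 0 0 0 0" --pt "0 0 0 0 0 0 0"

```text
t: 14.6
tcp_pos: [506.9, 212.5, 257.6]
eef_rot: [[0.982, 0.19, 0.0], [0.19, -0.982, -0.0], [0.0, 0.0, -1.0]]
wrist_force: [-0.8, 0.0, -3.4]
width: 0.256
grasp_force: 30.0
```

send_rows --pt "0 0 0.3 0 0 0 0" --pt "0 0 0 0 0 0 0"

```text
t: 14.8
tcp_pos: [506.9, 212.5, 257.5]
eef_rot: [[0.982, 0.19, -0.0], [0.19, -0.982, -0.0], [-0.0, 0.0, -1.0]]
wrist_force: [-2.0, -1.3, 1.4]
width: 0.254
grasp_force: 30.0
```

send_rows --pt "0 0 0.2 0 0 0 0" --pt "0 0 0 0 0 0 0"

```text
t: 15.0
tcp_pos: [506.9, 212.5, 257.6]
eef_rot: [[0.982, 0.19, 0.0], [0.19, -0.982, 0.0], [0.0, -0.0, -1.0]]
wrist_force: [-3.6, -0.8, 6.0]
width: 0.254
grasp_force: 30.0
```

send_rows --pt "0 0 0.33 0 0 0 0" --pt "0 0 0 0 0 0 0" --pt "0 0 0 0 0 0 0"

```text
t: 15.3
tcp_pos: [506.9, 212.5, 257.5]
eef_rot: [[0.982, 0.19, 0.0], [0.19, -0.982, 0.0], [0.0, -0.0, -1.0]]
wrist_force: [-4.6, -2.9, 9.3]
width: 0.256
grasp_force: 30.0
```

send_rows --pt "0 0 0.2 0 0 0 0" --pt "0 0 0 0 0 0 0" --pt "0 0 0 0 0 0 0"

```text
t: 15.6
tcp_pos: [506.9, 212.5, 257.5]
eef_rot: [[0.982, 0.19, 0.0], [0.19, -0.982, 0.0], [0.0, 0.0, -1.0]]
wrist_force: [-6.0, -2.4, 11.8]
width: 0.254
grasp_force: 30.0
```

```bash
python3 go.py 506.8 212.4 257.5 10.84
```

```text
pos [506.91 212.49 257.54] yaw 10.97 F [-6.  -2.4 11.8] M [-0.4   1.06 -0.03] w 0.2536518501820429 g 29.997888207435608 t 15.6 z-axis [ 3.e-04  1.e-04 -1.e+00]
shift [-0.13  0.07  0.04] turn units 0.027
```

send_rows --pt "0 0 0.1 0 0 0 0" --pt "0 0 0 0 0 0 0" --pt "0 0 0 0 0 0 0" --pt "0 0 0 0 0 0 0" --pt "0 0 0 0 0 0 0" --pt "0 0 0 0 0 0 0" --pt "0 0 0 0 0 0 0"

```text
t: 16.3
tcp_pos: [506.9, 212.5, 257.5]
eef_rot: [[0.982, 0.19, 0.0], [0.19, -0.982, 0.0], [0.0, 0.0, -1.0]]
wrist_force: [-6.9, -2.2, 13.2]
width: 0.259
grasp_force: 30.0
```

send_rows --pt "0 0 -0.6 0 0 0 0" --pt "0 0 0 0 0 0 93" --pt "0 0 0 0 0 0 93" --pt "0 0 0 0 0 0 93" --pt "0 0 0 0 0 0 93" --pt "0 0 0 0 0 0 93" --pt "0 0 0 0 0 0 93" --pt "0 0 0 0 0 0 93" --pt "0 0 0 0 0 0 93"

```text
t: 17.2
tcp_pos: [506.9, 212.5, 257.1]
eef_rot: [[0.982, 0.19, 0.0], [0.19, -0.982, 0.0], [0.0, -0.0, -1.0]]
wrist_force: [-0.5, 0.6, 0.4]
width: 0.897
grasp_force: 0.0
```

send_rows --pt "0 0 -10 0 0 0 93" --pt "0 0 -30 0 0 0 93" --pt "0 0 -40 0 0 0 93" --pt "0 0 -40 0 0 0 93" --pt "0 0 -40 0 0 0 93" --pt "-5 0 -30 0 0 0 93" --pt "0 0 0 0 0 0 93" --pt "0 0 0 0 0 0 93"

```text
t: 18.0
tcp_pos: [501.7, 211.5, 447.8]
eef_rot: [[0.982, 0.19, 0.001], [0.19, -0.982, 0.0], [0.001, -0.0, -1.0]]
wrist_force: [-0.1, 0.9, -0.8]
width: 0.996
grasp_force: 0.0
```

```bash
python3 w.py w4.png; python3 - <<'E'
from h import *
print({k:np.round(v,2).tolist() for k,v in robot.state().items() if k in("tcp_pos","wrist_force","width")})
f=np.load("w4.png.npz"); W=cloud(f["d"],f["K"],f["T"]); z=W[...,2]
b=np.hypot(W[...,0]-506.8,W[...,1]-212.4)<88
m=b&(z>45)&(z<53); q=W[m]; print(m.sum(),cv2.minAreaRect(q[:,:2].astype(np.float32)))
A=np.c_[q[:,:2]-[506.8,212.4],np.ones(len(q))]; print("plane",np.linalg.lstsq(A,q[:,2],rcond=None)[0].round(4))
E
```

```text
[501.8 211.5 446.7] 10.97 [18.  17.2 92.5  0.  70.3 97. ] 18.05
{'tcp_pos': [501.76, 211.45, 446.74], 'wrist_force': [0.15, -0.43, -0.36], 'width': 1.0}
7536 ((507.36907958984375, 213.45779418945312), (139.5030517578125, 110.29348754882812), 10.991865158081055)
plane [2.00000e-04 7.00000e-04 4.84864e+01]
```

View pics/w4.png

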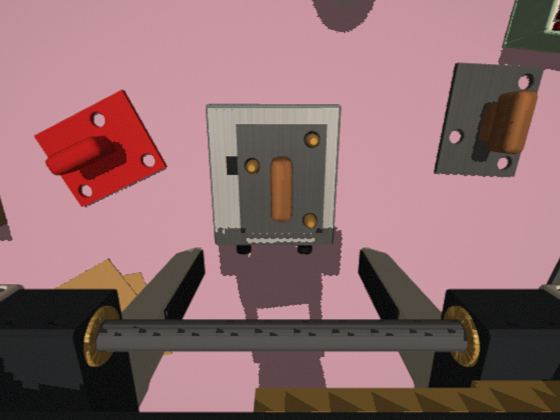

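The plate lies flat on the bed: its top is at 48.5 mm with no tilt. All three studs, at (313,140), (252,166) and (310,220), stand through its holes, and the gripper is clear. Handing in.

```bash
python3 -c "
from cell import robot
print(robot.sign_off())"
```

```text
the job is handed in; nothing more can be done
None
```

Plate_b is on the jig's three studs, flat on the bed; I pressed it for about 0.7 s with an estimated 15–17 N (13 N at the wrist plus the plate's weight), let go, and handed the job in at about 18 s.

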